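# Clamp an opened phone in the repair holder

### The job

Pick up the opened phone from its foam block by its long sides and lay it flat on the padded bed of the repair holder, between the two jaws, then let go and slide the sliding jaw in until its spring catch clicks home, so that the phone is held between the jaws. The display glass under the phone cracks easily: grip it only lightly, do not press or drop it, never lay it on the table, and leave the other things on the bench alone.

Things in the scene. Friction and masses are not known exactly. Their poses are not given: they have to be found in the camera images.
- phone: Opened phone, back cover off: slab 128 (its x) x 62 (its y) x 10 mm, dark metal frame, circuit board and battery showing on top, about 130 g. Origin: centre of its underside, z up. Starts on the foam block, roughly along it; either way round in the holder is right. Its glass cracks if both fingers together press it with over 80 N (40 N a side), or if it meets block or holder with over 30 N.
- rest: Black foam block fixed to the bench, 104 (its x) x 44 (its y) x 38 mm high, with the phone on top overhanging it by about 9 mm along both long sides. Origin: centre of its underside.
- jig: Repair holder fixed to the bench: aluminium base plate 260 x 120 x 10 mm, x -145 to +115 and y +-60 mm of its origin, which lies on the bench. Its x is the direction in which the sliding jaw closes, towards the fixed jaw. On the plate stands the bed, 44 mm wide (y +-22, x -32 to +90 mm), its black pad top 44 mm above the bench; the phone overhangs it along both sides.
- bed (a point): Point on top of the bed pad (44 mm above the bench, x = +30, y = 0 of the holder, same axes), where the centre of the phone's underside is once clamped. With the jaw open the phone has 30 to 42 mm of length to spare, all towards the sliding jaw (-x), which shoves it up to the fixed jaw; some 15 mm short of this point in -x is a good place to set it down.
- stop (a point): Top middle of the inner face of the fixed jaw: an upright aluminium wall 86 mm wide, top 60 mm above the bench, at x = +95 mm of the holder. Two corner ears of the same height reach from it 20 mm towards the sliding jaw, 72 mm apart inside (y +-36); the phone's end lies between them.
- tab (a point): Middle of the top edge of the sliding jaw's thumb tab, 95 mm above the bench; moves with the jaw. The tab is an upright black plate 12 mm thick along the holder's x, 30 mm wide in y, free above 60 mm height: push it from behind or pinch it from above. The jaw's clamping face (50 mm wide, top 57 mm above the bench) is 45 mm ahead of the tab's middle in +x.
- jaw (a joint): Travel of the sliding jaw towards the fixed jaw in m: 0 fully open, starts between 0 and 0.012. It slides with about 1 N (damped), meets the spring catch at 0.026 (about 7 N), snaps over it at 0.033 and stays engaged at about 0.040; hard stop at 0.042. There the jaws still leave the phone 2 mm.
- driver: Bystander: screwdriver lying on the bench, 170 mm long. Origin: middle of its underside.
- tray: Bystander: black divided parts tray 100 x 140 x 28 mm. Origin: centre of its underside.
- bottle: Bystander: white bottle standing, 54 mm across, 130 mm high. Origin: centre of its underside.
- reel: Bystander: small yellow reel of tape lying flat, 52 mm across, 19 mm high. Origin: centre of its underside.
There are look-alikes about, which are no part of the job. What is shaped like the phone but yellow is not meant.

How it is judged:
By the outcome, as a careful person would: the job done as asked, in the order asked, and still so for the second after the job is handed in, with the robot touching nothing.
It also fails if it takes over 51 s, if anything falls off the work surface, if the arm or the gripper's body presses on something with over 40 N, if the wrist force passes 120 N, or if a joint passes its speed limit or range.

### The arm

A 7-joint arm with a two-finger parallel gripper is mounted at the origin on the work surface. World frame = base frame: x ahead of the robot, y to its left, z up, the work surface at z = 0. Lengths are in m, angles in rad, forces in N, time in s.
With the tool pointing down it reaches from about 0.4 to 0.85 m from the base axis. Payload 10.4 kg.
Tool frame: the origin (TCP) lies between the finger pads; the fingertips stand manip.tip_extent ahead of it and the grasp point (between the pads) lies 6 mm ahead of it (manip.tip_extent is the distance from the TCP to the fingertips, in m); z points along the fingers, y is the line along which they close (so a half turn about z gives the same grasp; the last joint's range is limited). The gripper opens to 85 mm and grips with 20 to 120 N. Pads are 22 mm wide; open, the fingers measure 114 mm over their backs; the gripper's body (76 mm by 85 mm) begins 54 mm behind the grasp point. The pads swing forward as they close: fully open they stand 13 mm farther back than shut.
Start: joints at [1.11, 0.332, -0.065, 1.46, 0.022, 1.35, -0.088], TCP at [0.265, -0.566, 0.256] pointing down, gripper open.
Joint ranges: [-2.6, 2.6], [-0.5, 2.12], [-1.47, 1.34], [0.16, 2.42], [-1.27, 4.41], [0.06, 2.06], [-2.6, 2.6]. Speed limits (rad/s): [2.22, 2.22, 2.79, 2.79, 3.14, 3.14, 3.14].

### API

Orientations are given as a unit quaternion [x, y, z, w].
In Python, from workcell import get_obs, optics, workorder, manip gives the robot as it stands.
- The arm moves only by the tool jog_arm, never from a script. Its argument "increments" is a list of rows, each a list of 7 numbers: the shift along the tool's x, y, z in m, then the turn, a rotation vector about the tool's x, y, z in rad, then the opening, from -1 (shut) to 1 (fully open). A call has 1 to 5 rows; each row is the pose to reach, as a shift and turn from the pose commanded when the call began, along the tool's axes at that moment; what a row does not reach only later rows make up. A row lasts 1/12 s, in which the tool goes at most 41.7 mm and 7.16 degrees, less where a joint would pass 70% of its speed; a pose out of reach is approached as far as the arm can. A call with a gripper value outside its range is refused whole. The fingers move at their own pace and stop on an object; "grip_force" is the grip in N (left out, the last holds). Time passes only in rows, so rows that repeat a pose let the fingers close. It gives the time, the measured TCP pose, the force, the opening and the grip force at its end, in the units of the state.
- get_obs(): the state, without advancing time (a new reading comes with each control period).
- optics.camera(name): name is "scene" or "side" or "wrist"; returns a dict with "color" (400x640x3 uint8, red, green, blue), "depth" (400x640 float32, m along the optical axis (not along the pixel's ray), 0 where there is no reading), "K" (3x3 intrinsics, pixels), "k1" (the pictures are not rectified: a ray, as slopes to the right and down, at radius r is drawn at 1 + k1 r^2 times it, then the intrinsics apply), "R" (3x3) and "t" (3): a world point X has camera coordinates R X + t. Camera axes: x right, y down, z forward; pixel columns grow to the right and rows downward; lengths in m; the calibration is good to about 2 mm. A picture is of the moment at which its call begins.
- workorder.hand_in(): hands the job in; it is judged then, once.
The state is a dict: "clock": time; "joint_pos": joint angles; "joint_velocities": joint speeds; "tau": joint torques, N m; "position": TCP position; "ee_rot": TCP orientation; "ft_force": force on the tool from outside, world axes, zero at the start; "torque": the same for the moment, N m; "grip_width": opening from 0.0 (shut) to 1.0 (fully open); "grasp_force": force on a finger pad.
Only numpy, scipy, OpenCV 4.12 (cv2) and the standard library are available. Lean on these libraries where they do the work, as an engineer would, in place of code of your own. Each camera call takes 0.05 s, during which the arm holds its last target. There are 200 camera calls.

## Working session

There is one attempt and no reset: what is moved stays moved. The work goes in short steps, Python scripts to look and compute and a tool call to move; the robot and the scene stay as the last step left them, time stands still between calls to the robot, and variables do not carry over. Pictures are saved under pics/ and viewed, at most 10 in all, crops included, and the job is handed in when it is done.

Besides the shell and the picture viewer there is one more tool, called after "Call:" by a JSON object that holds its "op" and its "data", one argument or row to a line. jog_arm: Moves the arm, as the interface text tells. Its arguments: {"type":"object","properties":{"increments":{"type":"array"},"grip_force":{"type":"number"}},"required":["increments"]}

```bash
mkdir -p pics; cat > h.py <<'E'
import numpy as np, cv2
from workcell import get_obs, optics, workorder, manip
def cam(n):
    c=optics.camera(n); np.savez('/tmp/%s.npz'%n,**c); return c
def ld(n): return dict(np.load('/tmp/%s.npz'%n))
def ray(c,uv):
    uv=np.atleast_2d(np.asarray(uv,float)); K=c['K']
    d=np.stack([(uv[:,0]-K[0,2])/K[0,0],(uv[:,1]-K[1,2])/K[1,1]],1); s=d.copy()
    for _ in range(20): s=d/(1+float(c['k1'])*(s**2).sum(1,keepdims=True))
    return s
def onz(c,uv,z):
    s=ray(c,uv); d=np.c_[s,np.ones(len(s))]@c['R']; o=-c['R'].T@c['t']
    return o+d*((z-o[2])/d[:,2])[:,None]
def cloud(c):
    h,w=c['depth'].shape; vv,uu=np.mgrid[:h,:w]
    s=ray(c,np.c_[uu.ravel(),vv.ravel()]); z=c['depth'].ravel()
    P=(np.c_[s,np.ones(len(s))]*z[:,None]-c['t'])@c['R']; P[z==0]=np.nan
    return P.reshape(h,w,3)
def proj(c,X):
    p=c['R']@np.asarray(X,float)+c['t']; s=p[:2]/p[2]; s=s*(1+float(c['k1'])*(s@s))
    return c['K'][:2,:2]@s+c['K'][:2,2]
E
python3 - <<'E'
from h import *
for n in ('scene','side'):
    c=cam(n); cv2.imwrite('pics/%s0.png'%n,cv2.resize(c['color'][...,::-1],(800,500)))
    print(n,-c['R'].T@c['t'],c['R'][2],c['K'][0,0],c['k1'])
o=get_obs(); print(o,manip.tip_extent)
E
```

```text
scene [1.23204356 0.30844689 0.58115054] [-0.7619536  -0.33405099 -0.55483029] 389.73213582536084 -0.07824088561604078
side [ 0.48608062 -0.69237161  0.4981873 ] [ 0.12690574  0.85479122 -0.50321656] 387.1112727778855 -0.009836883203538337
{'clock': 0.1, 'joint_pos': array([ 1.11041873,  0.33282438, -0.06472782,  1.46079462,  0.02160539,
        1.34992671, -0.08850838]), 'joint_velocities': array([ 1.85540285e-03, -1.98307562e-03, -4.06606048e-04, -3.30816311e-03,
        1.18838788e-03, -9.26948573e-04,  4.08454945e-05]), 'tau': array([ 1.54690893e-03, -6.26741767e+01,  4.91740031e-02, -3.92430890e+01,
        1.62473816e-02,  6.95326540e-03,  1.95118622e-05]), 'position': array([ 0.26484587, -0.5657944 ,  0.25561569]), 'ee_rot': array([ 9.76135135e-01,  2.17163080e-01, -1.61516636e-04, -6.07524005e-04]), 'ft_force': array([ 0.36916378,  0.75090773, -0.2276875 ]), 'torque': array([0.00403684, 0.00972038, 0.0048199 ]), 'grasp_force': 0.0, 'grip_width': 1.0012229524450043} 0.025
```

View pics/scene0.png

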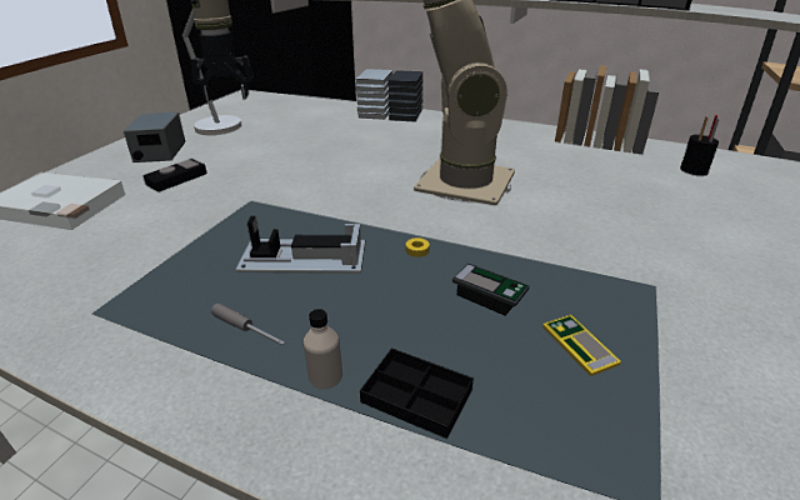

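View pics/side0.png

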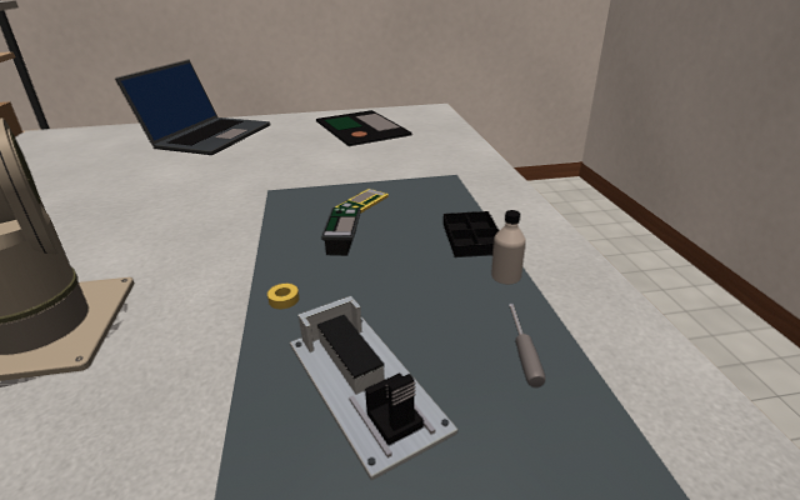

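Candidates in the scene picture (800x500): the phone with a dark frame on a black foam block at (490,285), a yellow-framed look-alike at (580,343), and dark boxes at (175,173) in this view and (363,127) in the side view. Only the first is dark-framed and on the block. The holder is at (300,247), with its tab at left (253,230) and the fixed jaw at right (355,240). I'll measure and confirm with a crop.

```bash
python3 - <<'E'
from h import *
def rect(P): 
    (c,s,a)=cv2.minAreaRect((P[:,:2]*1000).astype(np.float32)); return np.round(c,1),np.round(s,1),round(a,1)
C={n:ld(n) for n in('scene','side')}; W={n:cloud(C[n]) for n in C}
for n,(u,v) in {'scene':(490,285),'side':(343,222)}.items():
    P=W[n]; p0=P[int(v*.8),int(u*.8)]; print(n,'p0',p0)
    m=(np.hypot(*(P[...,:2]-p0[:2]).transpose(2,0,1))<.1)&(P[...,2]>.041)&(P[...,2]<.06)
    k,l,st,ce=cv2.connectedComponentsWithStats(m.astype(np.uint8)); i=1+st[1:,4].argmax(); q=P[l==i]
    print(' phone',rect(q),np.percentile(q[:,2],[5,50,95]),len(q), st[i,:4])
for n,(u,v) in {'scene':(325,241),'side':(350,345)}.items():
    P=W[n]; p0=P[int(v*.8),int(u*.8)]; print(n,'bed p0',p0)
    near=np.hypot(*(P[...,:2]-p0[:2]).transpose(2,0,1))<.22
    for nm,a,b in(('bed',.0405,.0475),('wall',.0575,.0625),('tab',.075,.1),('tabtop',.092,.099),('plate',.006,.014)):
        q=P[near&(P[...,2]>a)&(P[...,2]<b)]; 
        if len(q)>5: print(' ',nm,len(q),rect(q),np.median(q[:,2]).round(4))
o=C['scene']['color'][190:300,340:510,::-1]; a=cv2.resize(o,None,fx=4,fy=4,interpolation=cv2.INTER_CUBIC)
cv2.imwrite('pics/crop1.png',a)
E
```

```text
scene p0 [0.51579999 0.18880797 0.04828379]
 phone (array([506.7, 186.4]), array([127.2,  64.9]), 77.6) [0.04374291 0.0493421  0.05107462] 1043 [362 211  62  34]
side p0 [0.50709662 0.18013617 0.05049256]
 phone (array([506. , 186.5]), array([130.3,  61.9]), 77.5) [0.04340483 0.0482931  0.04980434] 645 [257 166  32  26]
scene bed p0 [ 0.48859962 -0.17006955  0.04450933]
  bed 524 (array([ 501.9, -207.9]), array([ 84.7, 225.5]), 18.1) 0.0454
  wall 162 (array([ 505.1, -207.1]), array([ 88.6, 221.7]), 22.0) 0.0606
  tab 84 (array([ 544.2, -308.4]), array([33.3, 14.5]), 23.1) 0.0906
  tabtop 40 (array([ 543.1, -307.4]), array([31.9, 11.7]), 23.6) 0.0966
  plate 1216 (array([ 467.7, -176.4]), array([255.7, 421.4]), 6.0) 0.0113
side bed p0 [ 0.49383529 -0.18022064  0.04348461]
  bed 1577 (array([ 504.9, -210.8]), array([ 85.8, 223.6]), 21.1) 0.0441
  wall 379 (array([ 505.4, -207.8]), array([ 86.7, 227.3]), 21.8) 0.0598
  tab 353 (array([ 544.3, -307.9]), array([30.7, 16.3]), 21.8) 0.0913
  tabtop 159 (array([ 544.5, -308.7]), array([29.8, 14.4]), 24.1) 0.0949
  plate 4636 (array([ 452.6, -170.9]), array([190.4, 388.4]), 21.6) 0.0101
```

View pics/crop1.png

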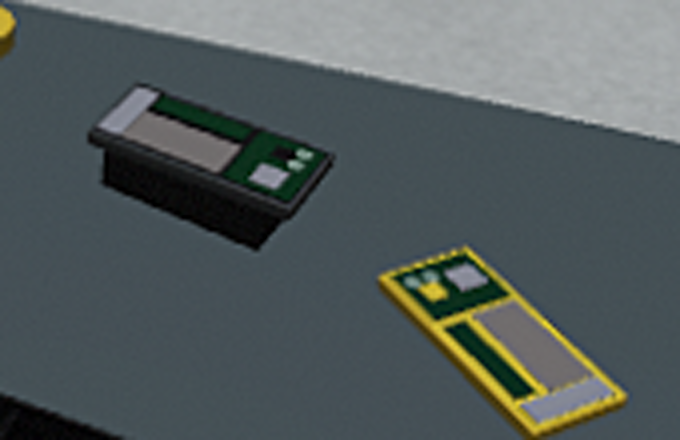

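The crop confirms it: the dark-framed phone is on the block (crop centre about (210,150)), and the yellow one lies on the bench at (505,340). One more measurement will give exact axes.

```bash
python3 - <<'E'
from h import *
from scipy.spatial.transform import Rotation as Ro
C={n:ld(n) for n in('scene','side')}; W={n:cloud(C[n]) for n in C}
def box(q):
    B=cv2.boxPoints(cv2.minAreaRect((q[:,:2]*1000).astype(np.float32))); e=np.roll(B,-1,0)-B; L=np.linalg.norm(e,axis=1); k=L.argmax()
    return B.mean(0).round(1),np.sort(L)[[0,-1]].round(1),round(float(np.degrees(np.arctan2(e[k,1],e[k,0])))%180,1)
for n,P in W.items():
    d=P[...,:2]-[.506,.1865]; z=P[...,2]
    m=(np.hypot(d[...,0],d[...,1])<.09)&(z>.045)&(z<.054); print(n,'phone',box(P[m]))
    a=np.radians(111.6); ex=np.array([np.cos(a),np.sin(a)]); ey=np.array([-ex[1],ex[0]])
    t=np.array([.5444,-.3082]); d=P[...,:2]-t; X=(d@ex)*1000; Y=(d@ey)*1000
    near=(X>-60)&(X<230)&(abs(Y)<70)
    def s(nm,m):
        m=m&near; print(' ',nm,m.sum(),'x',np.percentile(X[m],[1,10,50,90,99]).round(1),'y',np.percentile(Y[m],[1,10,50,90,99]).round(1),'z',np.median(z[m]).round(4),box(P[m]))
    s('bed',(z>.041)&(z<.047)&(X>70)&(X<175)&(abs(Y)<30)); s('plate',(z>.007)&(z<.013)); s('wall',(z>.057)&(z<.064)&(X>130)); s('tab',(z>.07)&(X<30)&(z<.1)); s('jawtop',(z>.051)&(z<.06)&(X>20)&(X<70))
o=get_obs(); print(Ro.from_quat(o['ee_rot']).as_matrix().round(3))
E
```

```text
scene phone (array([506.7, 186.4], dtype=float32), array([ 64.9, 127.1], dtype=float32), 77.6)
  bed 328 x [ 80.9  89.3 127.9 165.1 173.1] y [-22.8 -20.4  -4.8  16.8  21.5] z 0.0454 (array([ 498.1, -189.5], dtype=float32), array([47.4, 95. ], dtype=float32), 111.8)
  plate 1020 x [-30.7 -11.6  86.8 205.8 226.4] y [-61.2 -58.5 -39.9  14.8  57.9] z 0.0112 (array([ 508.5, -217.4], dtype=float32), array([124.5, 259.7], dtype=float32), 111.1)
  wall 141 x [188.1 193.7 210.3 218.2 219.3] y [-44.  -41.5  -7.8  37.5  42.9] z 0.0611 (array([ 469.4, -118.6], dtype=float32), array([31.1, 88.5], dtype=float32), 22.2)
  tab 94 x [-6.9 -4.3  2.6  5.9  7.5] y [-15.5 -14.4 -10.9   9.5  16.7] z 0.0889 (array([ 544.2, -308.4], dtype=float32), array([14.5, 33.3], dtype=float32), 23.4)
  jawtop 58 x [32.6 34.1 38.9 43.3 43.5] y [-25.2 -23.6  -4.3  18.1  25.1] z 0.0575 (array([ 530.5, -272.9], dtype=float32), array([11.1, 51.5], dtype=float32), 22.1)
side phone (array([505.9, 186.6], dtype=float32), array([ 61.7, 130.2], dtype=float32), 78.0)
  bed 1035 x [ 81.5  87.3 123.2 164.1 173.8] y [-21.9 -17.6   
[... 162 characters left out ...]
9.  -51.5  30.4  55.1  59.7] z 0.0101 (array([ 508.4, -217.2], dtype=float32), array([120.8, 261.1], dtype=float32), 111.6)
  wall 296 x [188.4 195.3 210.3 217.9 220.6] y [-42.8 -38.3   2.1  39.1  42.6] z 0.0599 (array([ 469.5, -117.9], dtype=float32), array([33.7, 86.8], dtype=float32), 21.7)
  tab 407 x [-7.7 -6.5 -4.7  3.5  7.1] y [-14.8 -11.2   2.7  14.4  15.1] z 0.0893 (array([ 544.3, -307.9], dtype=float32), array([16.3, 30.7], dtype=float32), 21.8)
  jawtop 181 x [35.  35.8 39.8 44.  45.5] y [-23.  -15.2   7.6  22.9  24.9] z 0.0569 (array([ 529.2, -270.9], dtype=float32), array([11.8, 49.1], dtype=float32), 21.4)
[[ 0.906  0.424 -0.001]
 [ 0.424 -0.906  0.001]
 [-0.    -0.001 -1.   ]]
```

```bash
cat >> h.py <<'E'
def here():
    from scipy.spatial.transform import Rotation as Ro
    o=get_obs(); M=Ro.from_quat(o['ee_rot']).as_matrix()
    return np.r_[o['position']*1000,np.degrees(np.arctan2(M[1,0],M[0,0]))]
def legs(wps,p=None):
    p=here() if p is None else np.array(p,float)
    print('at',p.round(1))
    for w in wps:
        w=np.array(w,float); d=w-p; a=np.radians(p[3]); c,s=np.cos(a),np.sin(a)
        print(w,'shift mm',np.round([c*d[0]+s*d[1],s*d[0]-c*d[1],-d[2]],1),'turnz',round(-np.radians(d[3]),3),'len',round(np.linalg.norm(d[:3])))
        p=w
E
python3 -c "
from h import *
legs([(380,-410,250,25),(490,-240,250,25),(505,-60,250,45),(505,80,250,62),(506.3,186.5,170,77.8)])"
```

```text
at [ 264.8 -565.8  255.6   25.1]
[ 380. -410.  250.   25.] shift mm [170.3 -92.3   5.6] turnz 0.001 len 194
[ 490. -240.  250.   25.] shift mm [ 171.5 -107.6   -0. ] turnz -0.0 len 202
[505. -60. 250.  45.] shift mm [  89.7 -156.8   -0. ] turnz -0.349 len 181
[505.  80. 250.  62.] shift mm [ 99. -99.  -0.] turnz -0.297 len 140
[506.3 186.5 170.   77.8] shift mm [ 94.6 -48.9  80. ] turnz -0.276 len 133
```

Call:
{"op": "jog_arm", "data": {
  "increments": [
    [0.034,-0.018,0.001,0,0,0,1],
    [0.068,-0.037,0.002,0,0,0,1],
    [0.102,-0.055,0.003,0,0,0,1],
    [0.136,-0.074,0.004,0,0,0,1],
    [0.17,-0.092,0.006,0,0,0,1]
  ],
  "grip_force": 20
}}

```text
clock: 0.52
position: [0.3806, -0.4089, 0.2502]
ee_rot: [0.976, 0.217, -0.0, -0.0]
ft_force: [1.0, -1.1, -0.5]
grip_width: 0.999
grasp_force: 0.0
```

Call:
{"op": "jog_arm", "data": {
  "increments": [
    [0.034,-0.021,0,0,0,0,1],
    [0.068,-0.043,0,0,0,0,1],
    [0.102,-0.064,0,0,0,0,1],
    [0.136,-0.086,0,0,0,0,1],
    [0.171,-0.107,0,0,0,0,1]
  ]
}}

```text
clock: 0.93
position: [0.4899, -0.2394, 0.2502]
ee_rot: [0.976, 0.217, -0.0, 0.0]
ft_force: [1.0, -0.9, -0.1]
grip_width: 1.0
grasp_force: 0.0
```

Call:
{"op": "jog_arm", "data": {
  "increments": [
    [0.018,-0.031,0,0,0,-0.07,1],
    [0.036,-0.063,0,0,0,-0.14,1],
    [0.054,-0.094,0,0,0,-0.21,1],
    [0.072,-0.125,0,0,0,-0.28,1],
    [0.09,-0.157,0,0,0,-0.35,1]
  ]
}}

```text
clock: 1.35
position: [0.5041, -0.0593, 0.2501]
ee_rot: [0.923, 0.385, -0.0, 0.0]
ft_force: [0.5, 0.2, 0.2]
grip_width: 0.999
grasp_force: 0.0
```

Call:
{"op": "jog_arm", "data": {
  "increments": [
    [0.02,-0.02,0,0,0,-0.06,1],
    [0.04,-0.04,0,0,0,-0.12,1],
    [0.06,-0.06,0,0,0,-0.18,1],
    [0.08,-0.08,0,0,0,-0.24,1],
    [0.099,-0.099,0,0,0,-0.3,1]
  ]
}}

```text
clock: 1.77
position: [0.5037, 0.0806, 0.2501]
ee_rot: [0.855, 0.519, -0.0, 0.0]
ft_force: [0.7, 0.2, -0.8]
grip_width: 0.998
grasp_force: 0.0
```

Call:
{"op": "jog_arm", "data": {
  "increments": [
    [0.024,-0.012,0.02,0,0,-0.07,1],
    [0.048,-0.025,0.04,0,0,-0.14,1],
    [0.072,-0.037,0.06,0,0,-0.21,1],
    [0.094,-0.049,0.08,0,0,-0.276,1],
    [0.094,-0.049,0.08,0,0,-0.276,1]
  ]
}}

```text
clock: 2.18
position: [0.5012, 0.1897, 0.1665]
ee_rot: [0.773, 0.634, -0.002, -0.002]
ft_force: [-0.8, 0.4, 0.6]
grip_width: 1.0
grasp_force: 0.0
```

```bash
python3 - <<'E'
from h import *
c=cam('wrist'); cv2.imwrite('pics/w1.png',c['color'][...,::-1])
P=cloud(c); z=P[...,2]; d=P[...,:2]-[.506,.1865]
m=(np.hypot(d[...,0],d[...,1])<.085)&(z>.043)&(z<.056)
B=cv2.boxPoints(cv2.minAreaRect((P[m][:,:2]*1000).astype(np.float32))); print(m.sum(),B.round(1).tolist(),B.mean(0),np.median(z[m]))
legs([(506,186.5,100,78),(506,186.5,45,78)])
E
```

```text
14022 [[461.79998779296875, 131.5], [522.5999755859375, 118.19999694824219], [550.0999755859375, 243.1999969482422], [489.20001220703125, 256.6000061035156]] [505.93884 187.37431] 0.04724026858712209
at [502.3 187.5 168.1  78.5]
[506.  186.5 100.   78. ] shift mm [-0.2  3.8 68.1] turnz 0.008 len 68
[506.  186.5  45.   78. ] shift mm [ 0.  0. 55.] turnz -0.0 len 55
```

View pics/w1.png

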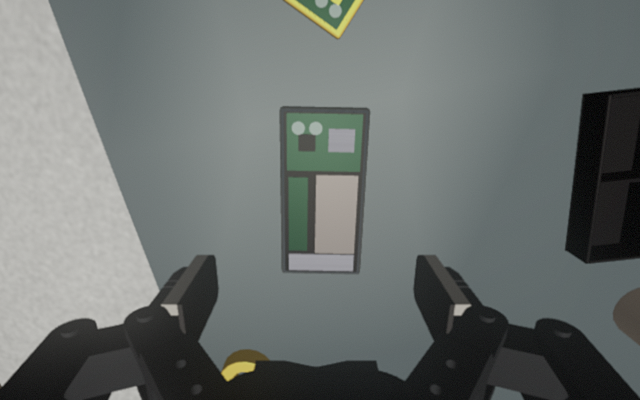

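The wrist view shows the phone at about (322,190), between the open fingers and square to them. I'll descend part way, let it settle and correct.

Call:
{"op": "jog_arm", "data": {
  "increments": [
    [0,0,0.02,0,0,0,1],
    [0,0,0.04,0,0,0,1],
    [0,0,0.06,0,0,0,1],
    [0,0,0.068,0,0,0,1],
    [0,0,0.068,0,0,0,1]
  ]
}}

```text
clock: 2.65
position: [0.5037, 0.1838, 0.1009]
ee_rot: [0.777, 0.63, -0.001, -0.0]
ft_force: [-0.4, 0.1, 0.0]
grip_width: 0.996
grasp_force: 0.0
```

Call:
{"op": "jog_arm", "data": {
  "increments": [
    [0,0,0,0,0,0,1],
    [0,0,0,0,0,0,1],
    [0,0,0,0,0,0,1]
  ]
}}

```text
clock: 2.9
position: [0.5051, 0.1852, 0.1036]
ee_rot: [0.776, 0.63, 0.001, 0.0]
ft_force: [-0.7, 0.8, 0.5]
grip_width: 1.003
grasp_force: 0.0
```

```bash
python3 -c "
from h import *
legs([(505.9,187,70,77.7),(505.9,187,45,77.7)])"
```

```text
at [505.1 185.2 103.6  78.1]
[505.9 187.   70.   77.7] shift mm [ 1.9  0.4 33.6] turnz 0.007 len 34
[505.9 187.   45.   77.7] shift mm [ 0.  0. 25.] turnz -0.0 len 25
```

Call:
{"op": "jog_arm", "data": {
  "increments": [
    [0.002,0,0.012,0,0,0.007,1],
    [0.002,0,0.024,0,0,0.007,1],
    [0.002,0,0.034,0,0,0.007,1],
    [0.002,0,0.034,0,0,0.007,1],
    [0.002,0,0.034,0,0,0.007,1]
  ]
}}

```text
clock: 3.32
position: [0.5041, 0.1869, 0.0673]
ee_rot: [0.778, 0.628, -0.001, -0.0]
ft_force: [-1.1, 0.3, 0.1]
grip_width: 1.003
grasp_force: 0.0
```

Call:
{"op": "jog_arm", "data": {
  "increments": [
    [0,0,0.008,0,0,0,1],
    [0,0,0.016,0,0,0,1],
    [0,0,0.024,0,0,0,1],
    [0,0,0.024,0,0,0,1],
    [0,0,0.024,0,0,0,1]
  ]
}}

```text
clock: 3.73
position: [0.5044, 0.187, 0.0437]
ee_rot: [0.779, 0.628, -0.001, -0.0]
ft_force: [0.2, -0.8, 0.4]
grip_width: 1.005
grasp_force: 0.0
```

```bash
python3 - <<'E'
from h import *
c=cam('wrist');s=cam('side'); cv2.imwrite('pics/w2.png',np.hstack([cv2.resize(c['color'],(400,250)),cv2.resize(s['color'][90:240,180:420],(400,250))])[...,::-1])
legs([(505.9,187,45,77.7)]);print(get_obs()['ft_force'])
E
```

```text
at [504.9 187.1  44.4  77.7]
[505.9 187.   45.   77.7] shift mm [ 0.1  1.  -0.6] turnz 0.001 len 1
[ 1.012992    0.09860274 -0.48000673]
```

View pics/w2.png

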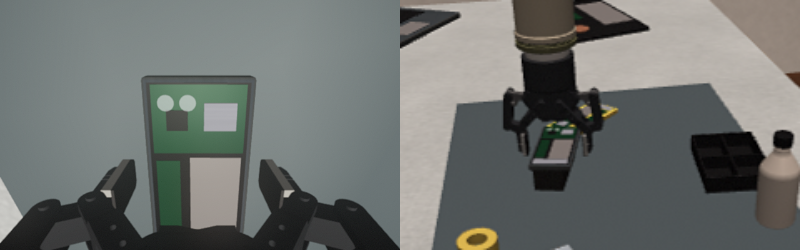

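The fingers straddle the phone (left half: phone (200,150), pads at (120,185) and (275,185)). Now a gentle close.

Call:
{"op": "jog_arm", "data": {
  "increments": [
    [0,0.001,0,0,0,0,0.75],
    [0,0.001,0,0,0,0,0.65],
    [0,0.001,0,0,0,0,0.55],
    [0,0.001,0,0,0,0,0.5],
    [0,0.001,0,0,0,0,0.45]
  ],
  "grip_force": 20
}}

```text
clock: 4.25
position: [0.5056, 0.1869, 0.0444]
ee_rot: [0.779, 0.628, -0.0, -0.0]
ft_force: [-0.9, -0.1, 2.6]
grip_width: 0.726
grasp_force: 2.4
```

Call:
{"op": "jog_arm", "data": {
  "increments": [
    [0,0,0,0,0,0,0.42],
    [0,0,0,0,0,0,0.4],
    [0,0,0,0,0,0,0.36],
    [0,0,0,0,0,0,0.32],
    [0,0,0,0,0,0,0.3]
  ]
}}

```text
clock: 4.67
position: [0.5057, 0.1869, 0.0445]
ee_rot: [0.779, 0.628, -0.0, 0.0]
ft_force: [-2.8, -0.6, 6.1]
grip_width: 0.724
grasp_force: 21.8
```

Call:
{"op": "jog_arm", "data": {
  "increments": [
    [0,0,-0.002,0,0,0,0.3],
    [0,0,-0.005,0,0,0,0.3],
    [0,0,-0.01,0,0,0,0.3],
    [0,0,-0.018,0,0,0,0.3],
    [0,0,-0.028,0,0,0,0.3]
  ]
}}

```text
clock: 5.08
position: [0.5055, 0.1867, 0.0728]
ee_rot: [0.779, 0.628, -0.0, -0.0]
ft_force: [-0.1, -0.3, -1.6]
grip_width: 0.72
grasp_force: 22.7
```

Call:
{"op": "jog_arm", "data": {
  "increments": [
    [0,0,-0.01,0,0,0,0.3],
    [0,0,-0.02,0,0,0,0.3],
    [0,0,-0.03,0,0,0,0.3],
    [0,0,-0.04,0,0,0,0.3],
    [0,0,-0.04,0,0,0,0.3]
  ]
}}

```text
clock: 5.5
position: [0.5068, 0.1873, 0.1148]
ee_rot: [0.779, 0.628, 0.001, 0.001]
ft_force: [0.7, 1.0, -1.9]
grip_width: 0.723
grasp_force: 22.8
```

```bash
python3 - <<'E'
from h import *
for n in('side','scene','wrist'):
    c=cam(n); P=cloud(c); 
    if n=='side': cv2.imwrite('pics/s3.png',cv2.resize(c['color'][90:240,180:420],(720,450))[...,::-1])
    z=P[...,2]; h=here(); d=P[...,:2]*1000-h[:2]; a=np.radians(h[3]); X=d@[np.cos(a),np.sin(a)]; Y=d@[np.sin(a),-np.cos(a)]
    m=(abs(X)<75)&(abs(Y)<29)&(z>.09)&(z<.135)&(abs(X)>18)
    if m.sum()>50: print(n,m.sum(),'X',np.percentile(X[m],[1,99]),'z',np.percentile(z[m],[5,50,95]), 'front z',np.median(z[m&(X>40)]),'back z',np.median(z[m&(X<-40)]))
print(get_obs()['grasp_force'],get_obs()['ft_force'])
legs([(505,80,125,90),(503,-60,125,100),(497.9,-190.5,110,111.6),(497.9,-190.5,60,111.6)])
E
```

```text
side 417 X [-63.90583222  57.79297482] z [0.1110663  0.11852877 0.11974704] front z 0.1190963955092682 back z 0.11781299214079469
scene 477 X [-62.06952866  63.57326847] z [0.11640705 0.11868326 0.12008245] front z 0.11843458905420326 back z 0.11871045652154341
wrist 25793 X [-33.10390297  64.83685275] z [0.11405267 0.11532454 0.11641921] front z 0.1153217611090267 back z nan
22.77029424905777 [ 0.05897012 -0.54495212 -1.54948155]
at [505.6 186.7 112.1  77.7]
[505.  80. 125.  90.] shift mm [-104.4   22.1  -12.9] turnz -0.214 len 107
[503. -60. 125. 100.] shift mm [-140.   -2.   -0.] turnz -0.175 len 140
[ 497.9 -190.5  110.   111.6] shift mm [-127.6  -27.7   15. ] turnz -0.202 len 131
[ 497.9 -190.5   60.   111.6] shift mm [ 0.  0. 50.] turnz -0.0 len 50
  return _methods._mean(a, axis=axis, dtype=dtype,
  ret = ret.dtype.type(ret / rcount)
```

View pics/s3.png

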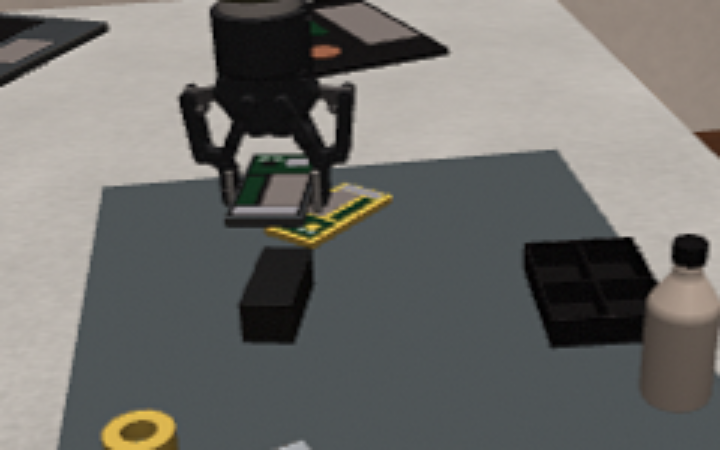

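The phone is held level at about (275,190) and clear of the block. Carrying it to the holder.

Call:
{"op": "jog_arm", "data": {
  "increments": [
    [-0.01,0.002,-0.004,0,0,-0.02,0.3],
    [-0.03,0.006,-0.008,0,0,-0.06,0.3],
    [-0.054,0.011,-0.012,0,0,-0.11,0.3],
    [-0.079,0.017,-0.014,0,0,-0.16,0.3],
    [-0.104,0.022,-0.014,0,0,-0.214,0.3]
  ]
}}

```text
clock: 6.07
position: [0.5049, 0.0795, 0.1261]
ee_rot: [0.706, 0.708, -0.0, -0.0]
ft_force: [0.3, 0.9, -2.1]
grip_width: 0.72
grasp_force: 22.8
```

Call:
{"op": "jog_arm", "data": {
  "increments": [
    [-0.028,0,0,0,0,-0.035,0.3],
    [-0.056,-0.001,0,0,0,-0.07,0.3],
    [-0.084,-0.001,0,0,0,-0.105,0.3],
    [-0.112,-0.002,0,0,0,-0.14,0.3],
    [-0.14,-0.002,0,0,0,-0.175,0.3]
  ]
}}

```text
clock: 6.48
position: [0.5024, -0.0608, 0.1256]
ee_rot: [0.642, 0.767, -0.0, -0.0]
ft_force: [0.0, 0.3, -1.8]
grip_width: 0.719
grasp_force: 22.7
```

Call:
{"op": "jog_arm", "data": {
  "increments": [
    [-0.028,-0.006,0,0,0,-0.045,0.3],
    [-0.056,-0.012,0,0,0,-0.09,0.3],
    [-0.084,-0.018,0,0,0,-0.135,0.3],
    [-0.11,-0.024,0,0,0,-0.175,0.3],
    [-0.128,-0.028,0.005,0,0,-0.202,0.3]
  ]
}}

```text
clock: 6.9
position: [0.4973, -0.1935, 0.1212]
ee_rot: [0.562, 0.827, -0.0, 0.0]
ft_force: [0.9, -0.8, -1.4]
grip_width: 0.722
grasp_force: 22.8
```

Call:
{"op": "jog_arm", "data": {
  "increments": [
    [0,0,0,0,0,0,0.3],
    [0,0,0,0,0,0,0.3],
    [0,0,0,0,0,0,0.3],
    [0,0,0,0,0,0,0.3],
    [0,0,0,0,0,0,0.3]
  ]
}}

```text
clock: 7.32
position: [0.4981, -0.1892, 0.1214]
ee_rot: [0.561, 0.828, 0.0, -0.0]
ft_force: [0.0, 0.1, -1.6]
grip_width: 0.722
grasp_force: 22.7
```

```bash
cat > m.py <<'E'
from h import *
# phone rectangle and holder in holder frame (mm)
O=np.array([502.9,-203.4]); a=np.radians(111.6); ex=np.array([np.cos(a),np.sin(a)]); ey=np.array([-ex[1],ex[0]])
def frame(P): d=P[...,:2]*1000-O; return d@ex,d@ey,P[...,2]*1000
def tohold(p): d=np.array(p[:2])-O; return (d@ex).round(1),(d@ey).round(1),p[2].round(1),p[3].round(1)
def phone(n,ztop):
    P=cloud(ld(n)); X,Y,z=frame(P)
    m=(X>-65)&(X<93)&(abs(Y)<42)&(abs(z-ztop)<3)
    k,l,st,_=cv2.connectedComponentsWithStats(m.astype(np.uint8)); i=1+st[1:,4].argmax(); m=l==i
    B=cv2.minAreaRect(np.c_[X[m],Y[m]].astype(np.float32)); print(n,m.sum(),np.round(B[0],1),np.round(B[1],1),round(B[2],1),'z',np.percentile(z[m],[5,50,95]).round(1))
E
python3 - <<'E'
from m import *
for n in('side','scene'):
    c=cam(n)
h=here(); print(tohold(h))
phone('side',h[2]+3.6);phone('scene',h[2]+3.6)
print(get_obs()['grasp_force']); t=O+14*ex
legs([(*t,80,111.6),(*t,56,111.6)])
E
```

```text
(np.float64(14.6), np.float64(-0.6), np.float64(121.4), np.float64(111.7))
side 1592 [ 5.9 -0.8] [115.7  81.8] 10.1 z [123.9 125.4 126.7]
scene 286 [48.2  0.3] [64.9 77.1] 5.7 z [122.8 126.8 127.8]
22.74515390396118
at [ 498.1 -189.6  121.4  111.7]
[ 497.74625626 -190.3831292    80.          111.6       ] shift mm [-0.6 -0.6 41.4] turnz 0.001 len 41
[ 497.74625626 -190.3831292    56.          111.6       ] shift mm [ 0.  0. 24.] turnz -0.0 len 24
```

Call:
{"op": "jog_arm", "data": {
  "increments": [
    [-0.001,-0.001,0.01,0,0,0,0.3],
    [-0.001,-0.001,0.022,0,0,0,0.3],
    [-0.001,-0.001,0.034,0,0,0,0.3],
    [-0.001,-0.001,0.044,0,0,0,0.3],
    [-0.001,-0.001,0.052,0,0,0,0.3]
  ]
}}

```text
clock: 7.83
position: [0.4965, -0.1913, 0.0673]
ee_rot: [0.562, 0.827, -0.0, -0.001]
ft_force: [0.0, 0.4, -2.4]
grip_width: 0.723
grasp_force: 22.7
```

Call:
{"op": "jog_arm", "data": {
  "increments": [
    [0,0,0.005,0,0,0,0.3],
    [0,0,0.01,0,0,0,0.3],
    [0,0,0.012,0,0,0,0.3],
    [0,0,0.013,0,0,0,0.3],
    [0,0,0.013,0,0,0,0.3]
  ]
}}

```text
clock: 8.25
position: [0.4975, -0.1917, 0.0564]
ee_rot: [0.562, 0.827, 0.0, 0.0]
ft_force: [0.7, -0.4, -1.0]
grip_width: 0.723
grasp_force: 22.7
```

```bash
python3 - <<'E'
from m import *
for n in('side','scene'): c=cam(n)
h=here(); print(tohold(h),get_obs()['ft_force']); phone('side',h[2]+3.6)
c=ld('side'); cv2.imwrite('pics/s4.png',cv2.resize(c['color'][190:380,200:400],None,fx=3,fy=3)[...,::-1])
E
```

```text
(np.float64(12.7), np.float64(0.7), np.float64(56.7), np.float64(111.6)) [-0.24263248  0.20243881 -2.23158983]
side 1513 [-1.5 -1.7] [105.   81.9] 9.9 z [58.9 60.4 61.8]
```

View pics/s4.png

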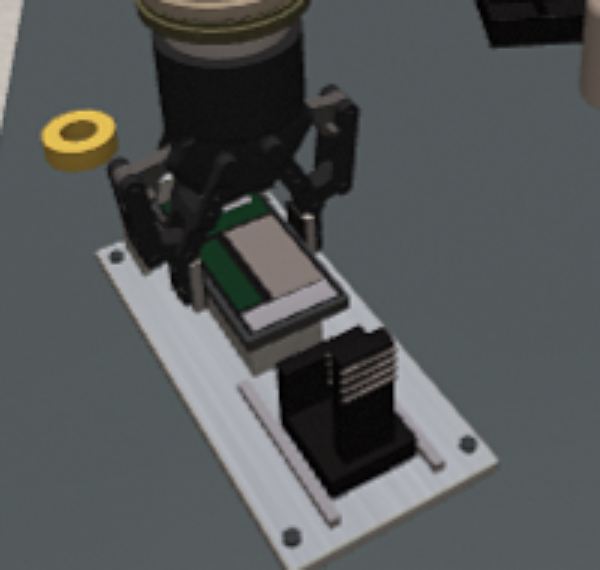

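The phone (270,260) is aligned over the bed, with a gap to the sliding jaw at (310,380). Lowering the last 6 mm slowly.

Call:
{"op": "jog_arm", "data": {
  "increments": [
    [0.001,0,0.001,0,0,0,0.3],
    [0.001,0,0.002,0,0,0,0.3],
    [0.001,0,0.003,0,0,0,0.3],
    [0.001,0,0.004,0,0,0,0.3],
    [0.001,0,0.004,0,0,0,0.3]
  ]
}}

```text
clock: 8.77
position: [0.4968, -0.1908, 0.0521]
ee_rot: [0.562, 0.827, -0.0, -0.0]
ft_force: [-0.2, -0.2, -1.2]
grip_width: 0.723
grasp_force: 22.7
```

Call:
{"op": "jog_arm", "data": {
  "increments": [
    [0,0,0.0005,0,0,0,0.3],
    [0,0,0.001,0,0,0,0.3],
    [0,0,0.001,0,0,0,0.3],
    [0,0,0.001,0,0,0,0.3]
  ]
}}

```text
clock: 9.1
position: [0.4969, -0.1907, 0.0513]
ee_rot: [0.562, 0.827, -0.0, 0.0]
ft_force: [-0.5, -0.3, -2.0]
grip_width: 0.72
grasp_force: 22.7
```

Call:
{"op": "jog_arm", "data": {
  "increments": [
    [0,0,0.0005,0,0,0,0.3],
    [0,0,0.0005,0,0,0,0.3],
    [0,0,0.0005,0,0,0,0.3]
  ]
}}

```text
clock: 9.35
position: [0.4969, -0.1908, 0.0508]
ee_rot: [0.562, 0.827, -0.0, -0.0]
ft_force: [-0.1, -0.4, -2.0]
grip_width: 0.719
grasp_force: 22.7
```

Call:
{"op": "jog_arm", "data": {
  "increments": [
    [0,0,0.0005,0,0,0,0.3],
    [0,0,0.0005,0,0,0,0.3],
    [0,0,0.0005,0,0,0,0.3]
  ]
}}

```text
clock: 9.6
position: [0.497, -0.1908, 0.0505]
ee_rot: [0.562, 0.827, -0.0, 0.0]
ft_force: [-2.2, 1.3, 3.5]
grip_width: 0.725
grasp_force: 23.2
```

Call:
{"op": "jog_arm", "data": {
  "increments": [
    [0,0,0.0005,0,0,0,0.3],
    [0,0,0.0005,0,0,0,0.3],
    [0,0,0.0005,0,0,0,0.3]
  ]
}}

```text
clock: 9.85
position: [0.497, -0.1908, 0.0505]
ee_rot: [0.562, 0.827, -0.0, 0.0]
ft_force: [-5.5, 1.6, 10.0]
grip_width: 0.72
grasp_force: 23.9
```

Contact made. I'll ease back and open gently.

Call:
{"op": "jog_arm", "data": {
  "increments": [
    [0,0,-0.0005,0,0,0,0.3],
    [0,0,-0.0005,0,0,0,0.4],
    [0,0,-0.0005,0,0,0,0.44],
    [0,0,-0.0005,0,0,0,0.5],
    [0,0,-0.0005,0,0,0,0.6]
  ]
}}

```text
clock: 10.27
position: [0.497, -0.1908, 0.0502]
ee_rot: [0.562, 0.827, 0.0, 0.0]
ft_force: [0.3, -0.0, 0.1]
grip_width: 0.802
grasp_force: 0.0
```

Call:
{"op": "jog_arm", "data": {
  "increments": [
    [0,0,0,0,0,0,0.75],
    [0,0,0,0,0,0,0.9],
    [0,0,0,0,0,0,1],
    [0,0,0,0,0,0,1],
    [0,0,0,0,0,0,1]
  ]
}}

```text
clock: 10.68
position: [0.4969, -0.1908, 0.0503]
ee_rot: [0.562, 0.827, -0.0, 0.0]
ft_force: [-0.2, 0.3, -0.4]
grip_width: 0.998
grasp_force: 0.0
```

Call:
{"op": "jog_arm", "data": {
  "increments": [
    [0,0,-0.008,0,0,0,1],
    [0,0,-0.025,0,0,0,1],
    [0,0,-0.05,0,0,0,1],
    [0,0,-0.08,0,0,0,1],
    [0,0,-0.1,0,0,0,1]
  ]
}}

```text
clock: 11.1
position: [0.4976, -0.1906, 0.1534]
ee_rot: [0.562, 0.827, 0.0, 0.001]
ft_force: [0.2, -0.6, 0.1]
grip_width: 0.999
grasp_force: 0.0
```

Call:
{"op": "jog_arm", "data": {
  "increments": [
    [-0.035,0,0,0,0,0,0.4],
    [-0.07,0,0,0,0,0,-0.2],
    [-0.105,0,0,0,0,0,-0.8],
    [-0.14,0,0,0,0,0,-1],
    [-0.165,0,0,0,0,0,-1]
  ]
}}

```text
clock: 11.52
position: [0.5577, -0.3476, 0.1508]
ee_rot: [0.563, 0.826, -0.0, 0.0]
ft_force: [0.7, -1.1, 0.9]
grip_width: 0.296
grasp_force: 0.0
```

Call:
{"op": "jog_arm", "data": {
  "increments": [
    [0,0,0,0,0,0,-1],
    [0,0,0,0,0,0,-1],
    [0,0,0,0,0,0,-1],
    [0,0,0,0,0,0,-1]
  ]
}}

```text
clock: 11.85
position: [0.5579, -0.3428, 0.1508]
ee_rot: [0.561, 0.828, 0.0, 0.0]
ft_force: [-0.2, 0.3, -1.2]
grip_width: 0.004
grasp_force: 0.0
```

```bash
cat >> m.py <<'E'
def tab(n):
    X,Y,z=frame(cloud(ld(n))); m=(abs(Y)<18)&(z>75)&(z<99)&(X>-122)&(X<-65)
    q=X[m&(z>90)]; print(n,'tab x',np.percentile(q,[2,50,98]).round(1) if len(q) else None)
    m=(abs(Y)<27)&(z>54)&(z<58.5)&(X>-85)&(X<-20); print('  jawtop x',np.percentile(X[m],[2,50,98]).round(1) if m.any() else None)
E
python3 - <<'E'
from m import *
for n in('side','scene'): cam(n); phone(n,54); tab(n)
h=here(); print(tohold(h),get_obs()['ft_force'])
c=ld('side'); cv2.imwrite('pics/s5.png',cv2.resize(c['color'][190:380,200:400],None,fx=3,fy=3)[...,::-1])
E
```

```text
side 1644 [15.3  1. ] [ 62.1 130.4] 89.6 z [52.9 54.5 55.9]
side tab x [-119.5 -114.9 -106.1]
  jawtop x [-77.1 -41.8 -21. ]
scene 568 [18.9  3.4] [ 82.5 139.9] 86.2 z [52.7 55.7 56.8]
scene tab x [-117.8 -110.6 -105. ]
  jawtop x [-76.5 -37.9 -20.5]
(np.float64(-150.1), np.float64(0.4), np.float64(150.8), np.float64(111.7)) [-0.10098547 -0.21355481 -0.75322325]
```

View pics/s5.png

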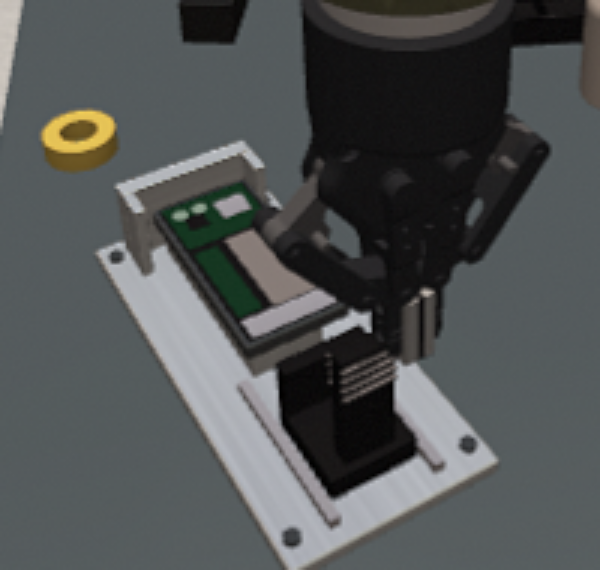

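The phone lies flat on the bed, with its centre at x≈15 mm. The closed fingers are behind the tab at about (420,320), clear by ~20 mm. Lowering, then pushing.

Call:
{"op": "jog_arm", "data": {
  "increments": [
    [0,0,0.015,0,0,0,-1],
    [0,0,0.03,0,0,0,-1],
    [0,0,0.045,0,0,0,-1],
    [0,0,0.056,0,0,0,-1],
    [0,0,0.056,0,0,0,-1]
  ]
}}

```text
clock: 12.37
position: [0.5565, -0.3432, 0.092]
ee_rot: [0.562, 0.827, -0.0, -0.002]
ft_force: [0.1, 0.9, -0.4]
grip_width: 0.004
grasp_force: 0.0
```

Call:
{"op": "jog_arm", "data": {
  "increments": [
    [0.004,0,0,0,0,0,-1],
    [0.008,0,0,0,0,0,-1],
    [0.012,0,0,0,0,0,-1],
    [0.015,0,0,0,0,0,-1],
    [0.018,0,0,0,0,0,-1]
  ]
}}

```text
clock: 12.78
position: [0.5512, -0.327, 0.0951]
ee_rot: [0.562, 0.827, -0.0, 0.001]
ft_force: [-0.3, 0.2, -0.2]
grip_width: 0.004
grasp_force: 0.0
```

Call:
{"op": "jog_arm", "data": {
  "increments": [
    [0.002,0,0,0,0,0,-1],
    [0.004,0,0,0,0,0,-1],
    [0.006,0,0,0,0,0,-1],
    [0.008,0,0,0,0,0,-1],
    [0.01,0,0,0,0,0,-1]
  ]
}}

```text
clock: 13.2
position: [0.5475, -0.3183, 0.0946]
ee_rot: [0.562, 0.827, -0.0, 0.0]
ft_force: [1.2, -2.0, 0.7]
grip_width: -0.004
grasp_force: 0.7
```

```bash
python3 - <<'E'
from m import *
for n in('side','scene'): cam(n); phone(n,54); tab(n)
h=here(); f=get_obs()['ft_force']; print(tohold(h),f,'along x',f[:2]@ex)
E
```

```text
side 1170 [15.1  0.9] [ 62.  129.6] 89.7 z [52.9 54.5 55.8]
side tab x [-121.6 -120.7 -117.7]
  jawtop x [-71.8 -43.5 -22.7]
scene 563 [18.4  4.9] [ 80.7 140.4] 84.7 z [52.5 55.7 56.8]
scene tab x [-119.9 -108.3 -101. ]
  jawtop x [-71.2 -38.8 -21. ]
(np.float64(-122.7), np.float64(0.9), np.float64(94.3), np.float64(111.6)) [-0.03893506  0.54434328  0.92707418] along x 0.5204505347192835
```

Call:
{"op": "jog_arm", "data": {
  "increments": [
    [0.002,0,0,0,0,0,-1],
    [0.004,0,0,0,0,0,-1],
    [0.006,0,0,0,0,0,-1],
    [0.008,0,0,0,0,0,-1],
    [0.01,0,0,0,0,0,-1]
  ]
}}

```text
clock: 13.72
position: [0.5436, -0.3087, 0.0943]
ee_rot: [0.562, 0.827, -0.0, 0.0]
ft_force: [-0.1, -1.2, 0.4]
grip_width: -0.001
grasp_force: 0.6
```

Call:
{"op": "jog_arm", "data": {
  "increments": [
    [0.0015,0,0,0,0,0,-1],
    [0.003,0,0,0,0,0,-1],
    [0.0045,0,0,0,0,0,-1],
    [0.006,0,0,0,0,0,-1],
    [0.0075,0,0,0,0,0,-1]
  ]
}}

```text
clock: 14.13
position: [0.5412, -0.3027, 0.0944]
ee_rot: [0.562, 0.827, -0.0, 0.001]
ft_force: [2.8, -3.7, -2.5]
grip_width: 0.003
grasp_force: 2.5
```

```bash
python3 - <<'E'
from m import *
for n in('side','scene'): cam(n); phone(n,54); tab(n)
h=here(); f=get_obs()['ft_force']; print(tohold(h),f,'along x',f[:2]@ex)
E
```

```text
side 990 [13.4  1.6] [ 61.7 138.3] 89.2 z [52.7 54.5 56. ]
side tab x [-118.2 -113.7 -102.1]
  jawtop x [-55.  -37.8 -20.4]
scene 571 [17.5  3.6] [148.6  70.7] 0.5 z [52.8 55.9 56.8]
scene tab x [-117.3  -94.   -85.2]
  jawtop x [-55.6 -36.4 -20.9]
(np.float64(-105.8), np.float64(1.0), np.float64(94.4), np.float64(111.6)) [ 1.44773618 -2.65097083 -0.67868734] along x -2.9977575756771446
```

Call:
{"op": "jog_arm", "data": {
  "increments": [
    [0.001,0,0,0,0,0,-1],
    [0.002,0,0,0,0,0,-1],
    [0.003,0,0,0,0,0,-1],
    [0.004,0,0,0,0,0,-1],
    [0.005,0,0,0,0,0,-1]
  ]
}}

```text
clock: 14.65
position: [0.5389, -0.2964, 0.0942]
ee_rot: [0.562, 0.827, 0.0, -0.0]
ft_force: [-0.6, 0.3, -0.4]
grip_width: -0.0
grasp_force: 0.0
```

Call:
{"op": "jog_arm", "data": {
  "increments": [
    [0.001,0,0,0,0,0,-1],
    [0.002,0,0,0,0,0,-1],
    [0.003,0,0,0,0,0,-1],
    [0.003,0,0,0,0,0,-1]
  ]
}}

```text
clock: 14.98
position: [0.538, -0.2943, 0.0943]
ee_rot: [0.562, 0.827, -0.0, 0.0]
ft_force: [0.0, -1.0, 0.4]
grip_width: 0.005
grasp_force: 0.3
```

```bash
python3 - <<'E'
from m import *
for n in('side','scene'): cam(n); phone(n,54); tab(n)
h=here(); f=get_obs()['ft_force']; print(tohold(h),f,'along x',f[:2]@ex)
E
```

```text
side 948 [22.6  1.4] [ 61.7 140.1] 89.6 z [52.8 54.5 56.1]
side tab x [-109.2 -104.5  -91.8]
  jawtop x [-81.7 -38.8 -20.7]
scene 553 [24.7  3.6] [ 81.8 135.7] 85.4 z [52.9 55.7 56.9]
scene tab x [-106.8  -85.3  -76.2]
  jawtop x [-80.1 -32.5 -20.7]
(np.float64(-97.4), np.float64(0.9), np.float64(94.3), np.float64(111.6)) [ 0.09056162  0.0483172  -0.58847745] along x 0.01158624689462922
```

Force dropped, so the jaw is over the catch. Pushing the last millimetres to feel for the end stop.

Call:
{"op": "jog_arm", "data": {
  "increments": [
    [0.001,0,0,0,0,0,-1],
    [0.002,0,0,0,0,0,-1],
    [0.002,0,0,0,0,0,-1]
  ]
}}

```text
clock: 15.33
position: [0.5374, -0.2931, 0.0944]
ee_rot: [0.562, 0.827, -0.0, 0.001]
ft_force: [2.7, -2.9, -3.5]
grip_width: 0.001
grasp_force: 2.1
```

Call:
{"op": "jog_arm", "data": {
  "increments": [
    [0.001,0,0,0,0,0,-1],
    [0.001,0,0,0,0,0,-1]
  ]
}}

```text
clock: 15.5
position: [0.5373, -0.293, 0.0945]
ee_rot: [0.562, 0.827, -0.0, 0.001]
ft_force: [5.1, -6.6, -4.7]
grip_width: -0.001
grasp_force: 4.1
```

Call:
{"op": "jog_arm", "data": {
  "increments": [
    [0.001,0,0,0,0,0,-1],
    [0.001,0,0,0,0,0,-1]
  ]
}}

```text
clock: 15.67
position: [0.5373, -0.293, 0.0946]
ee_rot: [0.563, 0.827, -0.0, 0.002]
ft_force: [7.9, -9.6, -7.5]
grip_width: -0.003
grasp_force: 6.0
```

```bash
python3 - <<'E'
from m import *
for n in('side','scene'): cam(n); phone(n,54); tab(n)
h=here(); f=get_obs()['ft_force']; print(tohold(h),f,'along x',f[:2]@ex)
E
```

```text
side 907 [23.7  1. ] [138.1  62.1] 0.0 z [52.7 54.5 56. ]
side tab x [-107.6 -103.5  -90.9]
  jawtop x [-84.5 -38.8 -20.7]
scene 572 [24.   0.5] [ 81.5 137.3] 88.9 z [52.8 55.7 56.8]
scene tab x [-105.3  -83.   -74.7]
  jawtop x [-81.2 -33.1 -21.3]
(np.float64(-96.0), np.float64(1.0), np.float64(94.6), np.float64(111.5)) [  8.50479733 -10.17947436  -7.827041  ] along x -12.595460608125865
```

A rigid stop about 10 mm past the catch onset matches the hard stop. Retreating and checking.

Call:
{"op": "jog_arm", "data": {
  "increments": [
    [-0.005,0,0,0,0,0,-1],
    [-0.015,0,0,0,0,0,-1],
    [-0.03,0,0,0,0,0,-1],
    [-0.045,0,-0.005,0,0,0,-1],
    [-0.055,0,-0.03,0,0,0,-1]
  ]
}}

```text
clock: 16.18
position: [0.5547, -0.3425, 0.1204]
ee_rot: [0.562, 0.827, -0.0, -0.004]
ft_force: [-1.1, -1.7, -0.7]
grip_width: 0.002
grasp_force: 0.0
```

Call:
{"op": "jog_arm", "data": {
  "increments": [
    [-0.025,0,-0.03,0,0,0,-1],
    [-0.05,0,-0.06,0,0,0,-1],
    [-0.075,0,-0.09,0,0,0,-1],
    [-0.1,0,-0.12,0,0,0,-1],
    [-0.1,0,-0.12,0,0,0,-1]
  ]
}}

```text
clock: 16.6
position: [0.5947, -0.4409, 0.251]
ee_rot: [0.564, 0.826, -0.001, 0.005]
ft_force: [0.5, -1.0, 1.8]
grip_width: 0.001
grasp_force: 0.0
```

Call:
{"op": "jog_arm", "data": {
  "increments": [
    [0,0,0,0,0,0,-1],
    [0,0,0,0,0,0,-1],
    [0,0,0,0,0,0,-1],
    [0,0,0,0,0,0,-1],
    [0,0,0,0,0,0,-1]
  ]
}}

```text
clock: 17.02
position: [0.5933, -0.4341, 0.2435]
ee_rot: [0.562, 0.827, -0.0, -0.001]
ft_force: [0.5, -0.2, -0.8]
grip_width: -0.0
grasp_force: 0.0
```

```bash
python3 - <<'E'
from m import *
for n in('side','scene'): cam(n); phone(n,54); tab(n)
h=here(); print(tohold(h),get_obs()['ft_force'])
a=ld('side')['color'][190:380,200:400];b=ld('scene')['color'][150:245,170:310]
cv2.imwrite('pics/f.png',np.hstack([cv2.resize(a,(400,380)),cv2.resize(b,(400,380))])[...,::-1])
E
```

```text
side 1841 [23.6  0.6] [ 62.4 138.6] 89.8 z [53.1 54.7 56. ]
side tab x [-86.8 -82.4 -74. ]
  jawtop x [-84.7 -32.2 -20.4]
scene 564 [23.5  4.2] [138.4  72. ] 0.1 z [52.9 55.6 56.8]
scene tab x [-87.7 -80.1 -74.5]
  jawtop x [-81.5 -33.1 -20.5]
(np.float64(-248.1), np.float64(0.9), np.float64(243.9), np.float64(111.6)) [-0.51255627  0.82434007  0.45897107]
```

View pics/f.png

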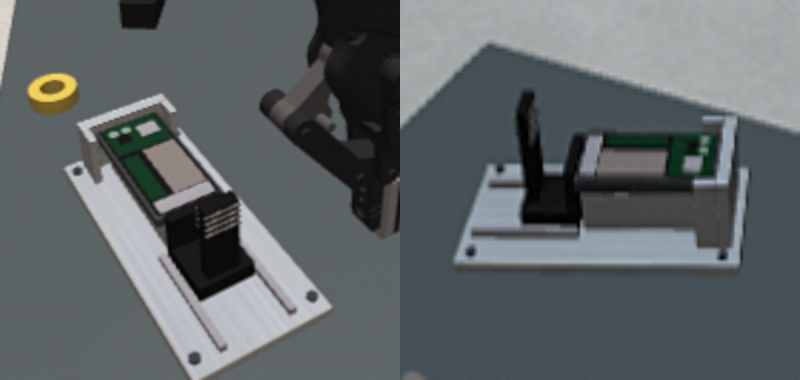

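The tab middle is at x≈-80.5 mm, so travel is about 40 mm, and it stayed there after release. The phone sits flat between the jaws and ears (left half, (150,160)), and the arm is clear.

```bash
python3 -c "
from h import *
print(workorder.hand_in())"
```

```text
the job is handed in; nothing more can be done
None
```

The phone lies flat on the bed between the two jaws, the sliding jaw stayed at about 40 mm travel (past its catch) after I let go, the arm is clear, and the job was handed in at about 17 s; no verdict came back.

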